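# Coal hopper through the platform gap

### The arm

A 6-joint arm with a two-finger parallel gripper is mounted at the origin on the work surface. World frame = base frame: x ahead of the robot, y to its left, z up, the work surface at z = 0. Lengths are in m, angles in rad, forces in N, time in s.
With the tool pointing down it reaches from about 0.35 to 0.85 m from the base axis. Payload 8.1 kg.
Tool frame: the origin (TCP) lies on the mounting face of the last link; the fingertips stand 186 mm ahead of it and the grasp point (between the pads) lies 167 mm ahead of it; z points along the fingers, y is the line along which they close (so a half turn about z gives the same grasp; the last joint's range is limited). The gripper opens to 93 mm and grips with 3 to 60 N. Pads are 15 mm wide; open, the fingers measure 128 mm over their backs; the gripper's body (75 mm by 188 mm) begins 65 mm behind the grasp point.
Start: joints at [1.133, 0.13, 1.488, -0, 1.523, -0.085], TCP at [0.207, 0.563, 0.405] pointing down, gripper open.
Joint ranges: [-2.96, 2.96], [-0.89, 2.26], [0.02, 2.5], [-1.34, 4.48], [0, 2.73], [-2.66, 2.66]. Speed limits (rad/s): [2.39, 2.39, 2.79, 3.14, 3.14, 3.14].

### API

Orientations are given as a rotation vector (axis times angle).
In Python, from plant import read_state, read_camera, camera_params, close_job gives the robot as it stands. The module is installed in compiled form; this text tells all that it offers.
- The arm moves only by the tool servo_tool, never from a script. Its argument "increments" is a list of rows, each an object with "slide": the shift along the tool's x, y, z in mm, a list of three; "dr": the turn, a rotation vector about the tool's x, y, z in rad, a list of three; "jaw": the closure, from 0 (fully open) to 1 (shut). In form: [{"slide": [x, y, z], "dr": [ax, ay, az], "jaw": jaw}, ...]. A call has 1 to 20 rows; each row is the pose to reach, as a shift and turn from the pose commanded when the call began, along the tool's axes at that moment; what a row does not reach only later rows make up. A row lasts 1/10 s, in which the tool goes at most 50 mm and 8.59 degrees, less where a joint would pass 70% of its speed; a pose out of reach is approached as far as the arm can. A call with a gripper value outside its range is refused whole. The fingers move at their own pace and stop on an object; "force" is the grip in N (left out, the last holds). Time passes only in rows, so rows that repeat a pose let the fingers close. It gives the time, the measured TCP pose, the force, the opening and the grip force at its end, in the units of the state.
- read_state(): the state, without advancing time (a new reading comes with each control period).
- read_camera(name): name is "side" or "top" or "wrist"; returns (picture, depth): 480x640x3 uint8, red, green, blue; 480x640 float32, m along the optical axis (not along the pixel's ray), 0 where there is no reading.
- camera_params(name): a dict with "fx", "fy", "cx", "cy" (pixels), "rvec" (rotation vector, rad) and "tvec" (3), from world to camera coordinates, as OpenCV has them. Camera axes: x right, y down, z forward; pixel columns grow to the right and rows downward; lengths in m; the calibration is good to about 2 mm. The wrist camera is an equidistant fisheye: a pixel r from the principal point sees the ray r / f radians off the axis. A picture is of the moment at which its call begins: read the wrist's pose just before it. camera_params takes no time and is no camera call; for the wrist camera it gives the pose at the moment of the call.
- close_job(): hands the job in; it is judged then, once.
The state is a dict: "t": time; "q": joint angles; "dq": joint speeds; "joint_torque": joint torques, N m; "tool_pos": TCP position; "orientation": TCP orientation; "force": force on the tool from outside, world axes, zero at the start; "wrist_torque": the same for the moment, N m; "opening": finger opening in m; "gripper_force": force on a finger pad.
Only numpy, scipy, OpenCV 4.12 (cv2) and the standard library are available. Lean on these libraries where they do the work, as an engineer would, in place of code of your own. Each camera call takes 0.05 s, during which the arm holds its last target. There are 200 camera calls.

### The job

Park the black coal hopper at the wooden end stop: gently push it along the shelf, lengthwise through the narrow gap between the white bench and the lamp post, until it is right through and its leading end stands squarely against the stop. Only push it with the fingers, never pick it up or squeeze it hard, and leave everything else on the shelf where it is.

Things in the scene. Friction and masses are not known exactly. Their poses are not given: they have to be found in the camera images.
- hopper: the matte black plastic coal hopper wagon, open-topped: 56 mm wide, 120 mm long, 48 mm tall, about 0.25 kg. Origin: centre of its underside, on the shelf; y axis along its length (both ends alike), x across, z up. Its wheels do not turn: it slides on them in any direction. All round, from 6 to 22 mm above the shelf, a sill with flat faces forms its full width and length; above that the hull is 56 mm wide and 100 mm long
- bench: the white ceramic platform bench, fixed to the shelf: 60 mm long (its x axis), 24 mm deep (its y axis), 34 mm tall. Origin: centre of its underside. The way through the gap runs along its y axis
- lamp: the small aluminium lamp post, fixed to the shelf: round foot 20 mm across and 22 mm high, slim post and head (18 mm across) to 52 mm. Origin: centre of its underside, 102 mm from the bench's origin along the bench's +x
- gap (a point): middle of the 62 mm wide gap between the bench's end and the lamp's foot, at shelf level, 61 mm from the bench's origin along its +x; axes as the bench's. The hopper starts on one side of the gap (bench's +y or -y), the end stop stands on the other
- stop: the end stop, a plain light wooden beam fixed to the shelf: 110 mm long (x axis, parallel to the bench), 14 mm thick (y axis), 22 mm high. Origin: centre of its underside. It may stand up to 22 mm off the gap's middle line
- crate: a small plywood crate, 28 x 36 x 22 mm, on the robot's side of the bench; loose, to be left alone
- churn: a small aluminium milk churn, 20 mm across, 27 mm tall, on the far side of the lamp post; loose, to be left alone
- screwdriver: a screwdriver, 160 mm long, lying on the right; loose, to be left alone
- brush: a dusting brush, 170 mm long, lying on the left; loose, to be left alone
- jar: a jar of polish, 54 mm across, 55 mm tall, on the right near the robot; loose, to be left alone
Mind the look-alikes: they are no part of the job. There is more than one size of the hopper; the job needs the larger. There is more than one size of the bench; the job needs the larger.

How it is judged:
On the way:
1. the hopper is half-way through the gap, between bench and lamp post (y of hopper in the frame of bench between -0.02 and 0.02 m and x of hopper in the frame of bench between 0.055 and 0.067 m), for 0.05 s.
At the end, for the whole second after the job is handed in: the hopper stands flat on the shelf, wholly beyond the gap on the stop's side, its leading end within 6 mm of the stop, in line with the gap within 0.1 rad and 20 mm, at rest (((y of stop in the frame of bench above 0 m and y of hopper in the frame of bench above 0.07 m and y of hopper in the frame of stop between -0.073 and 0 m) or (y of stop in the frame of bench below 0 m and y of hopper in the frame of bench below -0.07 m and y of hopper in the frame of stop between 0 and 0.073 m)) and angle between the y axis of hopper and the y axis of bench, either way round below 0.1 rad and x of hopper in the frame of bench between 0.041 and 0.081 m and height (world z) of hopper below 0.003 m and angle between hopper's own z axis and vertical below 0.05 rad and linear speed of hopper below 0.01 m/s); the robot touches nothing.
It fails at once if the hopper is lifted or tipped (height (world z) of hopper above 0.006 m or angle between hopper's own z axis and vertical above 0.15 rad).
It fails at once if the hopper is squeezed or shoved hard (over 35 N between fingers and hopper) (contact force between the fingers and hopper above 35 N).
It fails at once if a bystander is moved by more than 12 mm (distance of any of crate, churn, screwdriver, brush, jar from where it was at the start of the episode above 0.012 m).
It also fails if it takes over 67 s, if anything falls off the work surface, if the arm or the gripper's body presses on something with over 40 N, if the wrist force passes 120 N, or if a joint passes its speed limit or range.

## Working session

There is one attempt and no reset: what is moved stays moved. The work goes in short steps, Python scripts to look and compute and a tool call to move; the robot and the scene stay as the last step left them, time stands still between calls to the robot, and variables do not carry over. Pictures are saved under pics/ and viewed, at most 10 in all, crops included, and the job is handed in when it is done.

Besides the shell and the picture viewer there is one more tool, called after "Emit:" by a JSON object that holds its "method" and its "body". servo_tool: Moves the arm, as the interface text tells. Its arguments: {"type":"object","properties":{"increments":{"type":"array"},"force":{"type":"number"}},"required":["increments"]}

```bash
mkdir -p pics
cat > h.py <<'E'
import numpy as np, cv2
from scipy.spatial.transform import Rotation as R
from plant import *
def cloud(name):
    p=camera_params(name); im,d=read_camera(name)
    v,u=np.mgrid[0:480,0:640]
    c=np.stack([(u-p['cx'])/p['fx']*d,(v-p['cy'])/p['fy']*d,d],-1)
    Rm=R.from_rotvec(np.ravel(p['rvec'])).as_matrix()
    w=(c-np.ravel(p['tvec']))@Rm
    w[d==0]=np.nan
    return im,w
def save(n,im): cv2.imwrite('pics/'+n+'.png',im[...,::-1])
E
python3 - <<'E'
from h import *
for n in ('top','side'):
    im,w=cloud(n); save(n+'1',im); np.savez(n+'1',im=im,w=w)
    p=camera_params(n); print(n,p)
s=read_state(); print(s)
E
```

```text
top {'fx': 466.10352969803483, 'fy': 466.10352969803483, 'cx': 319.9332012906445, 'cy': 233.45412450723364, 'rvec': array([ 2.18099333, -2.1392495 ,  0.12517809]), 'tvec': array([0.01372991, 0.52782801, 1.14879478])}
side {'fx': 457.5966331262515, 'fy': 457.5966331262515, 'cx': 318.35760833968595, 'cy': 238.3544787706719, 'rvec': array([ 1.99269273, -0.60980649,  0.37275914]), 'tvec': array([-0.455636  ,  0.19405905,  0.88387263])}
{'t': 0.1, 'q': array([ 1.13257131e+00,  1.31103665e-01,  1.48917235e+00, -7.97316192e-06,
        1.52300675e+00, -8.53862271e-02]), 'dq': array([ 0.00053281, -0.00438123, -0.00379577,  0.00027845,  0.00025191,
        0.0010926 ]), 'joint_torque': array([ 1.10299155e-03, -5.61333597e+01, -4.93101954e+01,  7.70618138e-02,
        2.90040829e-02,  1.47938152e-05]), 'tool_pos': array([0.20722268, 0.56285977, 0.40378024]), 'orientation': array([-5.51291147e-01, -3.09240616e+00,  2.56724762e-03]), 'force': array([ 1.15843066, -0.30601522,  0.03775054]), 'wrist_torque': array([-0.02722537, -0.07350069, -0.01149977]), 'gripper_force': 0.0, 'opening': 0.09315359283863531}
```

View pics/top1.png

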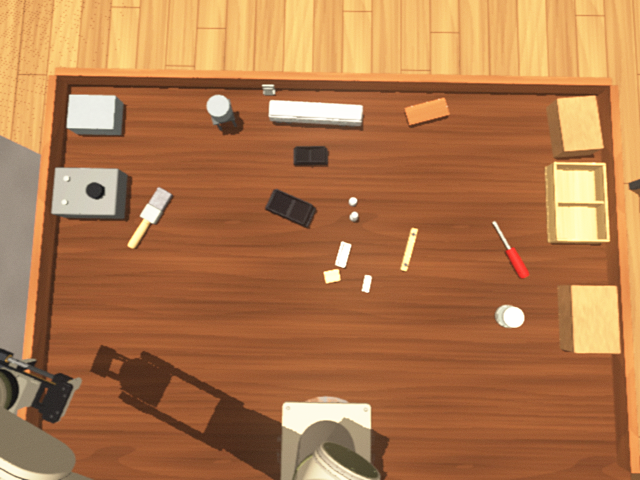

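View pics/side1.png

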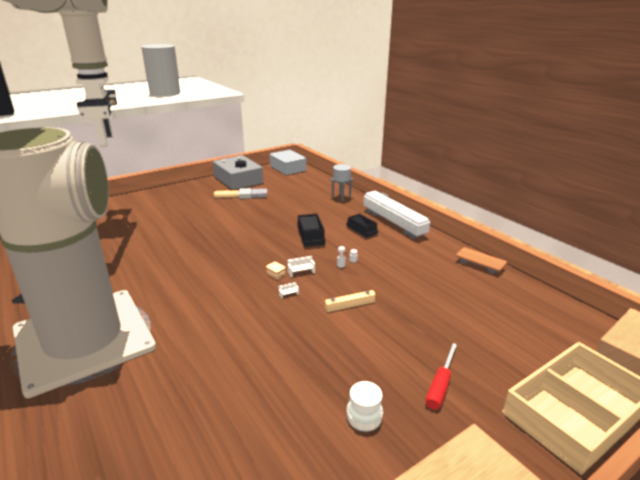

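The top view shows these candidates:
- **Hoppers:** black wagons at (290,208) and (311,156). The first is larger.
- **Benches:** white ones at (343,254) and (367,284). The first is larger and has the lamp post beside it.
- **Other parts:** lamp at (354,217), churn at (353,202), stop at (410,249) and crate at (332,276).

I'll measure them and confirm in an enlarged crop.

Run:
```python
from h import *
D=np.load('top1.npz'); im,w=D['im'],D['w']
g=np.nanmedian(w[330:380,250:450,2]); print('table z',g)
z=w[...,2]-g
crop=cv2.resize(im[130:310,230:440],None,fx=3.3,fy=3.3,interpolation=cv2.INTER_CUBIC); save('crop',crop)
m=(z>0.008)&(z<0.08); m[:130]=0;m[310:]=0;m[:,:230]=0;m[:,440:]=0
n,l,st,ce=cv2.connectedComponentsWithStats(m.astype(np.uint8))
for i in range(1,n):
    if st[i,4]<12: continue
    k=l==i; P=w[k]; zz=z[k]
    (c,sz,a)=cv2.minAreaRect((P[:,:2]*1000).astype(np.float32))
    print(ce[i].round(),st[i,4],'c',np.round(c),'size',np.round(sz),'a',round(a,1),'z',np.percentile(zz,[50,98]).round(3), im[k].mean(0).round())
```

```text
table z -0.0005308460562557248
[310. 155.] 635 c [733.  55.] size [44. 87.] a 1.1 z [0.025 0.039] [65. 54. 47.]
[290. 207.] 1100 c [593. 103.] size [121.  57.] a 67.5 z [0.033 0.05 ] [63. 50. 45.]
[352. 201.] 47 c [614. -57.] size [16. 18.] a 89.6 z [0.025 0.03 ] [239. 234. 225.]
[353. 216.] 57 c [574. -59.] size [17. 17.] a 47.6 z [0.046 0.055] [226. 219. 205.]
[408. 249.] 274 c [ 493. -202.] size [ 15. 110.] a 74.6 z [0.022 0.027] [247. 235. 173.]
[342. 254.] 226 c [476. -34.] size [24. 60.] a 75.1 z [0.019 0.036] [254. 253. 250.]
[331. 276.] 169 c [422.  -7.] size [29. 37.] a 12.2 z [0.022 0.027] [255. 251. 216.]
[366. 283.] 97 c [405. -95.] size [16. 40.] a 78.5 z [0.014 0.025] [253. 251. 246.]
```

View pics/crop.png

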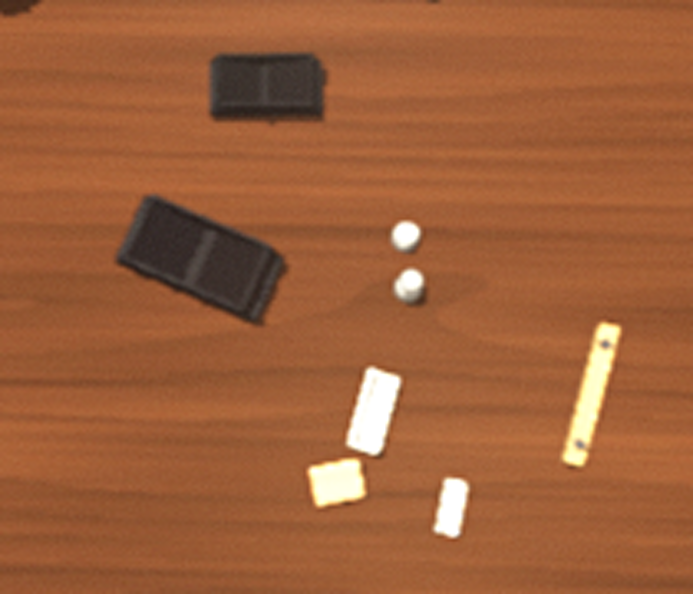

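The measured sizes confirm the picks: hopper 121×57, bench 60×24, stop 110×15 and a lamp 52 mm tall. The look-alikes measure 87×44 (hopper) and 40×16 (bench). Next I'll refine with the side camera and work out the first move.

```bash
cat >> h.py <<'E'
def go(x,y,z,ang):
    """print slide (mm) and dr to reach world TCP x,y,z with tool y at ang (deg), tool down"""
    s=read_state(); R0=R.from_rotvec(s['orientation'])
    a=np.radians(ang); ty=np.array([np.cos(a),np.sin(a),0]); tz=np.array([0,0,-1.]); 
    T=R.from_matrix(np.stack([np.cross(ty,tz),ty,tz],1))
    print('slide',(R0.inv().apply(np.array([x,y,z])-s['tool_pos'])*1000).round(1),'dr',(R0.inv()*T).as_rotvec().round(3))
E
python3 - <<'E'
from h import *
D=np.load('side1.npz'); im,w=D['im'],D['w']
z=w[...,2]
for nm,(x,y),r,(z0,z1) in [('hopper',(.593,.103),.08,(.006,.055)),('bench',(.476,-.034),.036,(.004,.04)),('lampfoot',(.574,-.059),.02,(.004,.06)),('lamphead',(.574,-.059),.02,(.04,.06)),('stop',(.493,-.202),.07,(.018,.03)),('stopall',(.493,-.202),.07,(.006,.03))]:
    k=(np.hypot(w[...,0]-x,w[...,1]-y)<r)&(z>z0)&(z<z1)
    P=w[k]; c,sz,a=cv2.minAreaRect((P[:,:2]*1000).astype(np.float32)); print(nm,k.sum(),np.round(c,1),np.round(sz,1),round(a,1),P[:,:2].mean(0).round(4))
go(.593,.103,.36,-22.5)
E
```

```text
hopper 758 [593.8 101. ] [123.5  56.8] 67.1 [0.5879 0.0896]
bench 335 [476.8 -35.3] [28.2 60.6] 72.6 [ 0.477  -0.0328]
lampfoot 127 [572.8 -64.9] [14.4 19.9] 48.0 [ 0.5728 -0.0649]
lamphead 33 [573.  -64.3] [11.7 14.4] 56.2 [ 0.5733 -0.0642]
stop 285 [ 494.1 -202.3] [ 19.1 109. ] 75.1 [ 0.4926 -0.2044]
stopall 524 [ 493.9 -203.1] [ 20.4 109.3] 75.3 [ 0.4908 -0.2058]
slide [-520.9 -298.1   44.2] dr [-1.000e-03  1.000e-03  1.611e+00]
```

Emit:
{"method": "servo_tool", "body": {"increments": [{"slide": [-521,-298,44],"dr": [0,0,1.611],"jaw": 0},{"slide": [-521,-298,44],"dr": [0,0,1.611],"jaw": 0},{"slide": [-521,-298,44],"dr": [0,0,1.611],"jaw": 0},{"slide": [-521,-298,44],"dr": [0,0,1.611],"jaw": 0},{"slide": [-521,-298,44],"dr": [0,0,1.611],"jaw": 0},{"slide": [-521,-298,44],"dr": [0,0,1.611],"jaw": 0},{"slide": [-521,-298,44],"dr": [0,0,1.611],"jaw": 0},{"slide": [-521,-298,44],"dr": [0,0,1.611],"jaw": 0},{"slide": [-521,-298,44],"dr": [0,0,1.611],"jaw": 0},{"slide": [-521,-298,44],"dr": [0,0,1.611],"jaw": 0},{"slide": [-521,-298,44],"dr": [0,0,1.611],"jaw": 0},{"slide": [-521,-298,44],"dr": [0,0,1.611],"jaw": 0},{"slide": [-521,-298,44],"dr": [0,0,1.611],"jaw": 0},{"slide": [-521,-298,44],"dr": [0,0,1.611],"jaw": 0},{"slide": [-521,-298,44],"dr": [0,0,1.611],"jaw": 0},{"slide": [-521,-298,44],"dr": [0,0,1.611],"jaw": 0},{"slide": [-521,-298,44],"dr": [0,0,1.611],"jaw": 0}], "force": 3}}

```text
t: 1.8
tool_pos: [0.5927, 0.1047, 0.3611]
orientation: [2.611, 1.748, 0.001]
force: [-0.1, 0.2, -0.3]
opening: 0.0927
gripper_force: 0.0
```

Run:
```python
from h import *
go(.593,.103,.36,-22.5); go(.593,.103,.196,-22.5)
p=camera_params('wrist'); print(p)
im,d=read_camera('wrist'); save('wr1',im); np.savez('wr1',im=im,d=d,**p)
print(read_state()['t'],read_state()['tool_pos'],read_state()['q'])
```

```text
slide [-1.4  1.   1.1] dr [ 0.    -0.     0.002]
slide [ -1.5   0.9 165.1] dr [ 0.    -0.     0.002]
{'fx': 371.64829954431775, 'fy': 371.64829954431775, 'cx': 315.84124933703623, 'cy': 241.01068827901932, 'rvec': array([-2.83852584,  0.56306517,  0.06918317]), 'tvec': array([-0.50729413,  0.29352972,  0.42741908])}
1.85 [0.59274084 0.10454779 0.36110069] [8.93910002e-02 1.58396207e-01 1.53741377e+00 8.00670868e-05
 1.44532770e+00 4.80560531e-01]
```

View pics/wr1.png

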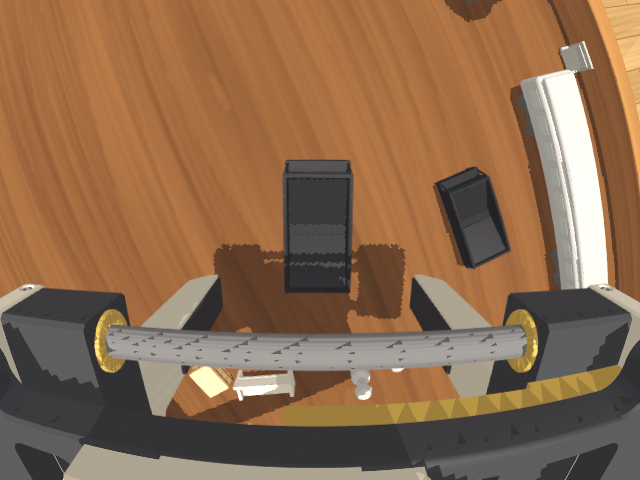

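The wrist view shows the larger hopper at (317,225), centred and lined up between the open fingers. The bench is at (263,383) and the lamp at (361,383), beyond the hopper. I'll descend around it and close lightly.

Emit:
{"method": "servo_tool", "body": {"increments": [{"slide": [-1,1,40],"dr": [0,0,0],"jaw": 0},{"slide": [-1,1,80],"dr": [0,0,0],"jaw": 0},{"slide": [-1,1,120],"dr": [0,0,0],"jaw": 0},{"slide": [-1,1,145],"dr": [0,0,0],"jaw": 0},{"slide": [-1,1,160],"dr": [0,0,0],"jaw": 0},{"slide": [-1,1,164],"dr": [0,0,0],"jaw": 0},{"slide": [-1,1,164],"dr": [0,0,0],"jaw": 0},{"slide": [-1,1,164],"dr": [0,0,0],"jaw": 0.2},{"slide": [-1,1,164],"dr": [0,0,0],"jaw": 0.28},{"slide": [-1,1,164],"dr": [0,0,0],"jaw": 0.33},{"slide": [-1,1,164],"dr": [0,0,0],"jaw": 0.36},{"slide": [-1,1,164],"dr": [0,0,0],"jaw": 0.38},{"slide": [-1,1,164],"dr": [0,0,0],"jaw": 0.39},{"slide": [-1,1,164],"dr": [0,0,0],"jaw": 0.39},{"slide": [-1,1,164],"dr": [0,0,0],"jaw": 0.39}], "force": 3}}

```text
t: 3.35
tool_pos: [0.5936, 0.1022, 0.1967]
orientation: [-2.612, -1.745, 0.001]
force: [-1.5, 0.7, 1.3]
opening: 0.0569
gripper_force: 0.9
```

Run:
```python
from h import *
s=read_state(); print(s['tool_pos'],s['opening'],s['gripper_force'],s['force'])
# lane: bench c avg, angle -14.8
b=np.array([.4764,-.0343]); a=np.radians(-14.8); X=np.array([np.cos(a),np.sin(a)]); Y=np.array([-X[1],X[0]])
print('lamp pred',b+.102*X,'gap',b+.061*X)
for y in (.16,.1): 
    t=b+.061*X+y*Y; print(t); go(*t,s['tool_pos'][2],-14.8)
```

```text
[0.59361514 0.10217268 0.1966643 ] 0.05687691474168151 0.8995635062456131 [-1.49545013  0.73971389  1.29532131]
lamp pred [ 0.57501599 -0.06035547] gap [ 0.53537623 -0.04988219]
[0.57624755 0.10480955]
slide [ -4.2 -17.1   0. ] dr [-0.001  0.    -0.135]
[0.5609208  0.04680015]
slide [-63.7  -9.    0. ] dr [-0.001  0.    -0.135]
```

Emit:
{"method": "servo_tool", "body": {"increments": [{"slide": [-3,-2,0],"dr": [0,0,-0.02],"jaw": 0.39},{"slide": [-7,-4,0],"dr": [0,0,-0.04],"jaw": 0.39},{"slide": [-11,-6,0],"dr": [0,0,-0.06],"jaw": 0.39},{"slide": [-15,-8,0],"dr": [0,0,-0.08],"jaw": 0.39},{"slide": [-19,-10,0],"dr": [0,0,-0.1],"jaw": 0.39},{"slide": [-24,-11,0],"dr": [0,0,-0.12],"jaw": 0.39},{"slide": [-29,-12,0],"dr": [0,0,-0.135],"jaw": 0.39},{"slide": [-34,-13,0],"dr": [0,0,-0.135],"jaw": 0.39},{"slide": [-34,-13,0],"dr": [0,0,-0.135],"jaw": 0.39},{"slide": [-34,-13,0],"dr": [0,0,-0.135],"jaw": 0.39},{"slide": [-34,-13,0],"dr": [0,0,-0.135],"jaw": 0.3},{"slide": [-34,-13,0],"dr": [0,0,-0.135],"jaw": 0.1},{"slide": [-34,-13,0],"dr": [0,0,-0.135],"jaw": 0},{"slide": [-34,-13,0],"dr": [0,0,-0.135],"jaw": 0},{"slide": [-34,-13,-40],"dr": [0,0,-0.135],"jaw": 0},{"slide": [-34,-13,-80],"dr": [0,0,-0.135],"jaw": 0},{"slide": [16,-13,-120],"dr": [0,0,-0.135],"jaw": 0},{"slide": [66,-13,-120],"dr": [0,0,-0.135],"jaw": 0},{"slide": [116,-13,-120],"dr": [0,0,-0.135],"jaw": 0.8},{"slide": [136,-13,-120],"dr": [0,0,-0.135],"jaw": 0.8}]}}

```text
t: 5.35
tool_pos: [0.6346, 0.2358, 0.3178]
orientation: [2.487, 1.919, 0.004]
force: [0.0, -1.4, -0.5]
opening: 0.0813
gripper_force: 0.0
```

```bash
cat >> h.py <<'E'
def rects(w,cx=(.25,.75)):
    """top view: hopper, bench, stop, lamp in bench frame"""
    out={}
    for nm,(x,y),r,(z0,z1) in [('bench',(.4764,-.0343),.038,(.008,.04)),('lamp',(.575,-.060),.018,(.035,.06)),('stop',(.493,-.202),.07,(.012,.03))]:
        k=(np.hypot(w[...,0]-x,w[...,1]-y)<r)&(w[...,2]>z0)&(w[...,2]<z1)
        out[nm]=cv2.minAreaRect((w[k][:,:2]*1000).astype(np.float32))
    return out
E
python3 - <<'E'
from h import *
im,w=cloud('top'); save('top2',im); np.savez('top2',im=im,w=w)
print(rects(w))
z=w[...,2]; k=(np.hypot(w[...,0]-.569,w[...,1]-.076)<.08)&(z>.007)&(z<.055)&(im.max(-1)<130)
for zz in (.007,.035):
  kk=k&(z>zz); print(kk.sum(),cv2.minAreaRect((w[kk][:,:2]*1000).astype(np.float32)))
crop=cv2.resize(im[150:310,230:440],None,fx=3.5,fy=3.5,interpolation=cv2.INTER_CUBIC); save('crop2',crop)
s=read_state(); print(s['t'],s['tool_pos'],s['opening'],s['force'])
E
```

```text
{'bench': ((476.74774169921875, -31.121797561645508), (29.000656127929688, 59.73339080810547), 74.7845687866211), 'lamp': ((574.3136596679688, -59.61871337890625), (16.289140701293945, 13.740020751953125), 51.85331344604492), 'stop': ((493.2046203613281, -201.44631958007812), (15.346150398254395, 109.8592529296875), 74.98689270019531)}
1103 ((571.093994140625, 85.14551544189453), (122.69207763671875, 56.683963775634766), 72.1800308227539)
461 ((570.7490844726562, 83.85508728027344), (107.48818969726562, 56.71359634399414), 72.0442886352539)
5.4 [0.63476738 0.23902741 0.31705791] 0.07751590731362827 [-3.09317797  1.93066057  0.55627072]
```

View pics/crop2.png

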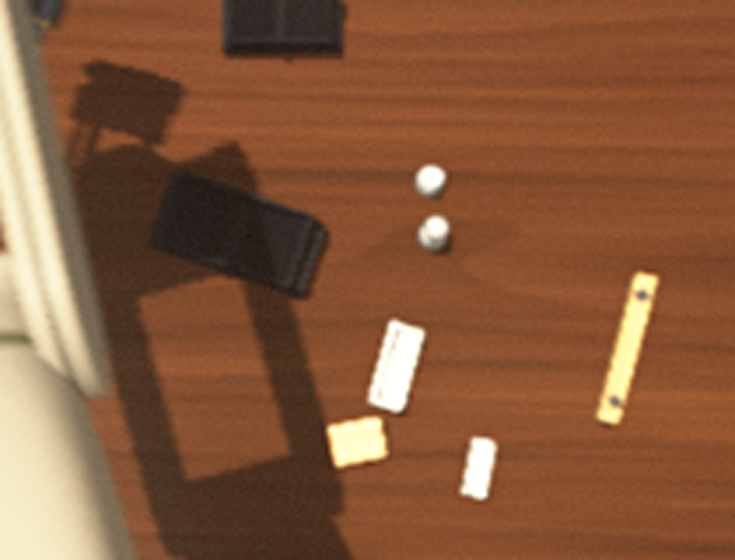

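The hopper is now on the lane line (about 0.3 mm off) at y≈0.139 in the bench frame, with about 3° of yaw left. Crop: hopper at (240,235), bench (397,366), lamp (434,233). A two-finger push on the rear end should square it up.

```bash
cat >> h.py <<'E'
G=np.array([.5354,-.0495]); A=-14.9; a_=np.radians(A); BX=np.array([np.cos(a_),np.sin(a_)]); BY=np.array([-BX[1],BX[0]])
def lane(x,y): return G+x*BX+y*BY
def inl(p): p=np.array(p)-G; return np.array([p@BX,p@BY])
E
python3 - <<'E'
from h import *
go(*lane(.001,.224),.30,A); go(*lane(.001,.224),.196,A)
E
```

```text
slide [-80.3 -21.3  16.8] dr [ 0.001 -0.003  0.005]
slide [-80.7 -21.4 120.8] dr [ 0.001 -0.003  0.005]
```

Emit:
{"method": "servo_tool", "body": {"increments": [{"slide": [-40,-21,0],"dr": [0,0,0.005],"jaw": 0.85},{"slide": [-80,-21,10],"dr": [0,0,0.005],"jaw": 0.85},{"slide": [-80,-21,50],"dr": [0,0,0.005],"jaw": 0.85},{"slide": [-80,-21,90],"dr": [0,0,0.005],"jaw": 0.85},{"slide": [-80,-21,110],"dr": [0,0,0.005],"jaw": 0.85},{"slide": [-80,-21,120],"dr": [0,0,0.005],"jaw": 0.85},{"slide": [-80,-21,120],"dr": [0,0,0.005],"jaw": 0.85},{"slide": [-80,-21,120],"dr": [0,0,0.005],"jaw": 0.85}]}}

```text
t: 6.2
tool_pos: [0.5938, 0.1609, 0.198]
orientation: [2.493, 1.911, 0.002]
force: [-0.1, -1.1, 0.6]
opening: 0.0158
gripper_force: 0.0
```

Run:
```python
from h import *
s=read_state(); print(s['t'],s['tool_pos'],inl(s['tool_pos'][:2]),s['opening'],s['force'])
im,d=read_camera('wrist'); save('wr2',im)
go(*lane(.001,.224),.196,A)
```

```text
6.2 [0.59380501 0.16090658 0.19802965] [0.00233878 0.21834973] 0.015807935388113516 [-0.0531635  -1.07893251  0.55239068]
slide [ 5.5 -1.6  2.6] dr [ 0.003 -0.001 -0.003]
```

View pics/wr2.png

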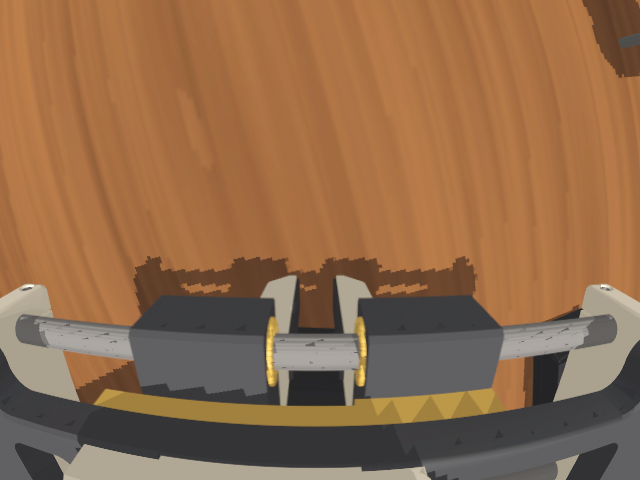

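The wrist view shows both fingers (about (280,330) and (355,330)) down behind the hopper's rear end, clear of everything. I'll push up to just before the gap.

Emit:
{"method": "servo_tool", "body": {"increments": [{"slide": [-3,-1,2],"dr": [0,0,0],"jaw": 0.85},{"slide": [-6,-1,2],"dr": [0,0,0],"jaw": 0.85},{"slide": [-9,-1,2],"dr": [0,0,0],"jaw": 0.85},{"slide": [-12,-1,2],"dr": [0,0,0],"jaw": 0.85},{"slide": [-15,-1,2],"dr": [0,0,0],"jaw": 0.85},{"slide": [-18,-1,2],"dr": [0,0,0],"jaw": 0.85},{"slide": [-21,-1,2],"dr": [0,0,0],"jaw": 0.85},{"slide": [-24,-1,2],"dr": [0,0,0],"jaw": 0.85},{"slide": [-27,-1,2],"dr": [0,0,0],"jaw": 0.85},{"slide": [-30,-1,2],"dr": [0,0,0],"jaw": 0.85},{"slide": [-33,-1,2],"dr": [0,0,0],"jaw": 0.85},{"slide": [-36,-1,2],"dr": [0,0,0],"jaw": 0.85},{"slide": [-39,-1,2],"dr": [0,0,0],"jaw": 0.85},{"slide": [-42,-1,2],"dr": [0,0,0],"jaw": 0.85},{"slide": [-45,-1,2],"dr": [0,0,0],"jaw": 0.85},{"slide": [-48,-1,2],"dr": [0,0,0],"jaw": 0.85},{"slide": [-51,-1,2],"dr": [0,0,0],"jaw": 0.85},{"slide": [-54,-1,2],"dr": [0,0,0],"jaw": 0.85},{"slide": [-57,-1,2],"dr": [0,0,0],"jaw": 0.85},{"slide": [-57,-1,2],"dr": [0,0,0],"jaw": 0.85}]}}

```text
t: 8.25
tool_pos: [0.5771, 0.1053, 0.1944]
orientation: [2.494, 1.911, -0.002]
force: [1.2, 0.8, 1.2]
opening: 0.0141
gripper_force: 0.7
```

Run:
```python
from h import *
s=read_state(); print(s['t'],s['tool_pos'],inl(s['tool_pos'][:2]),s['opening'],s['force'])
for n in ('top','side'):
    im,w=cloud(n); np.savez(n+'3',im=im,w=w)
    L=np.stack([w[...,:2][...,0]-G[0],w[...,1]-G[1]],-1)@np.stack([BX,BY],1); z=w[...,2]
    k=(abs(L[...,0])<.045)&(L[...,1]>.0)&(L[...,1]<.17)&(z>.007)&(z<.055)&(im.max(-1)<130)
    P=L[k]*1000; print(n,k.sum(),cv2.minAreaRect(P.astype(np.float32)), P.min(0),P.max(0))
    vis=im.copy(); vis[k]=[0,255,0]
    r=(150,310,230,440) if n=='top' else (170,350,230,440)
    save(n+'3',cv2.resize(np.hstack([im[r[0]:r[1],r[2]:r[3]],vis[r[0]:r[1],r[2]:r[3]]]),None,fx=1.9,fy=1.9))
```

```text
8.25 [0.57708882 0.10530185 0.19442808] [0.00048245 0.16031637] 0.014138922162354786 [1.15653902 0.81913494 1.20819364]
top 631 ((0.7728462219238281, 71.8869857788086), (128.38320922851562, 65.13197326660156), 83.40264129638672) [-38.95255954  11.86200398] [ 30.55731561 135.8719743 ]
side 924 ((3.6252975463867188, 96.03721618652344), (58.25457763671875, 138.07667541503906), 0.4857378602027893) [-25.52942201  26.96936971] [ 32.76053137 165.12759382]
```

View pics/top3.png

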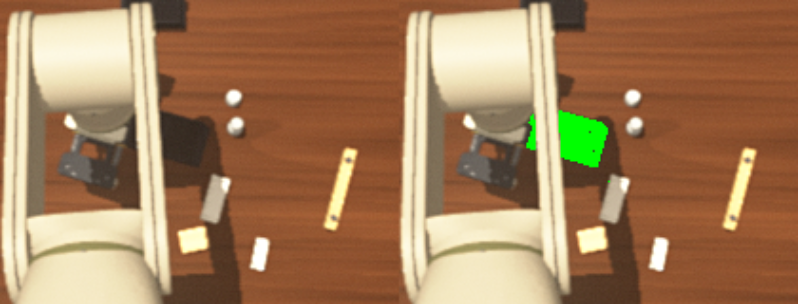

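The top view shows the hopper's front half, at about (175,138) in the left panel, squaring up towards the gap between the bench at (215,198) and the lamp at (236,127). I'll fit its side and front edges.

```bash
cat > fit.py <<'E'
from h import *
def fit(n,im,w,y0,y1):
    L=np.stack([w[...,0]-G[0],w[...,1]-G[1]],-1)@np.stack([BX,BY],1)*1000; z=w[...,2]*1000
    k=(abs(L[...,0])<45)&(L[...,1]>y0-20)&(L[...,1]<y1+20)&(z>30)&(z<55)&(im.max(-1)<130)
    k=cv2.morphologyEx(k.astype(np.uint8),cv2.MORPH_OPEN,np.ones((3,3)))>0
    P=L[k]
    b=[]
    for y in np.arange(y0,y1,4):
        q=P[(P[:,1]>=y-2)&(P[:,1]<y+2),0]
        if len(q)>5: b.append([y,q.min(),q.max()])
    b=np.array(b)
    for j in (1,2):
        c=np.polyfit(b[:,0],b[:,j],1); print(n,'edge slope',c[0].round(3),'x@mid',np.polyval(c,b[:,0].mean()).round(1),'res',np.std(b[:,j]-np.polyval(c,b[:,0])).round(1))
    print(' mid x',((b[:,1]+b[:,2])/2).mean().round(1),'width',(b[:,2]-b[:,1]).mean().round(1), 'ymin top',P[:,1].min().round(1))
    f=[]
    for x in np.arange(-22,23,4):
        q=P[abs(P[:,0]-x)<2,1]
        if len(q)>3: f.append([x,q.min()])
    f=np.array(f); print(' front slope dy/dx',np.polyfit(f[:,0],f[:,1],1).round(3))
    # obstacles
    k=(abs(L[...,1])<14)&(L[...,0]<-25)&(L[...,0]>-100)&(z>28)&(z<40)&(im.min(-1)>110); 
    if k.sum(): print(' bench end x',np.percentile(L[k][:,0],[97,100]).round(1),'y',L[k][:,1].mean().round(1))
    k=(abs(L[...,1])<14)&(L[...,0]>25)&(L[...,0]<58)&(z>40)&(z<60)&(im.min(-1)>110); 
    if k.sum(): print(' lamp',L[k].min(0).round(1),L[k].max(0).round(1),L[k].mean(0).round(1))
E
python3 - <<'E'
from fit import *
for n in ('top','side'):
    D=np.load(n+'3.npz'); fit(n,D['im'],D['w'],55,90 if n=='top' else 130)
D=np.load('top1.npz'); fit('top1',D['im'],D['w'],130,190)
E
```

```text
top edge slope 0.023 x@mid -25.5 res 0.2
top edge slope -0.102 x@mid 27.6 res 1.9
 mid x 1.0 width 53.1 ymin top 40.4
 front slope dy/dx [5.0000e-03 4.1235e+01]
 bench end x [-34.4 -32.2] y 8.7
 lamp [31.9 -8.1] [47.3  7.7] [40.  -0.1]
side edge slope -0.002 x@mid -24.2 res 0.7
side edge slope -0.016 x@mid 30.6 res 0.9
 mid x 3.2 width 54.8 ymin top 37.0
 front slope dy/dx [1.9000e-02 3.8869e+01]
 bench end x [-31.6 -30.2] y 8.2
 lamp [ 34.3 -11.3] [47.4  3.8] [40.5 -3.8]
top1 edge slope 0.442 x@mid -7.6 res 2.3
top1 edge slope 0.166 x@mid 38.2 res 1.0
 mid x 15.3 width 45.9 ymin top 110.5
 front slope dy/dx [ -0.13  114.011]
 bench end x [-33.5 -32.3] y 9.5
 lamp [32.7 -8.1] [48.2  7.6] [40.  -0.1]
```

Relative to the bench end and lamp in the same images, the hopper sits about 2–2.5 mm towards the lamp and is nearly square. The clearance is 3 mm a side, so I'll centre it with a light two-sided touch and then go back to the rear push.

Emit:
{"method": "servo_tool", "body": {"increments": [{"slide": [12,-1,0],"dr": [0,0,0],"jaw": 0.85},{"slide": [12,-1,-45],"dr": [0,0,0],"jaw": 0.7},{"slide": [12,-1,-85],"dr": [0,0,0],"jaw": 0.3},{"slide": [-28,-1,-85],"dr": [0,0,0],"jaw": 0},{"slide": [-68,-1,-85],"dr": [0,0,0],"jaw": 0},{"slide": [-68,-1,-85],"dr": [0,0,0],"jaw": 0},{"slide": [-68,-1,-85],"dr": [0,0,0],"jaw": 0},{"slide": [-68,-1,-50],"dr": [0,0,0],"jaw": 0},{"slide": [-68,-1,-15],"dr": [0,0,0],"jaw": 0},{"slide": [-68,-1,-3],"dr": [0,0,0],"jaw": 0},{"slide": [-68,-1,-1],"dr": [0,0,0],"jaw": 0},{"slide": [-68,-1,-1],"dr": [0,0,0],"jaw": 0.2},{"slide": [-68,-1,-1],"dr": [0,0,0],"jaw": 0.28},{"slide": [-68,-1,-1],"dr": [0,0,0],"jaw": 0.32},{"slide": [-68,-1,-1],"dr": [0,0,0],"jaw": 0.35},{"slide": [-68,-1,-1],"dr": [0,0,0],"jaw": 0.37},{"slide": [-68,-1,-1],"dr": [0,0,0],"jaw": 0.385},{"slide": [-68,-1,-1],"dr": [0,0,0],"jaw": 0.395},{"slide": [-68,-1,-1],"dr": [0,0,0],"jaw": 0.395},{"slide": [-68,-1,-1],"dr": [0,0,0],"jaw": 0.395}], "force": 3}}

```text
t: 10.35
tool_pos: [0.5595, 0.0404, 0.1966]
orientation: [2.492, 1.91, 0.003]
force: [5.4, -1.5, 5.2]
opening: 0.0564
gripper_force: 2.6
```

Run:
```python
from h import *
s=read_state(); print(s['t'],s['tool_pos'],inl(s['tool_pos'][:2]),s['opening'],s['gripper_force'],s['force'])
```

```text
10.35 [0.55948691 0.04038791 0.1966202 ] [0.00016388 0.09305907] 0.05644238324576485 2.5680854357779026 [ 5.4455713  -1.51257209  5.17880219]
```

Emit:
{"method": "servo_tool", "body": {"increments": [{"slide": [0,-0.7,0],"dr": [0,0,0],"jaw": 0.395},{"slide": [0,-1.4,0],"dr": [0,0,0],"jaw": 0.395},{"slide": [0,-1.4,0],"dr": [0,0,0],"jaw": 0.395},{"slide": [0,-1.4,0],"dr": [0,0,0],"jaw": 0.395},{"slide": [0,-1.4,0],"dr": [0,0,0],"jaw": 0.3},{"slide": [0,-1.4,0],"dr": [0,0,0],"jaw": 0.1},{"slide": [0,-1.4,0],"dr": [0,0,0],"jaw": 0},{"slide": [0,-1.4,0],"dr": [0,0,0],"jaw": 0},{"slide": [0,-1.4,-40],"dr": [0,0,0],"jaw": 0},{"slide": [0,-1.4,-85],"dr": [0,0,0],"jaw": 0},{"slide": [40,-1.4,-85],"dr": [0,0,0],"jaw": 0.3},{"slide": [80,-1.4,-85],"dr": [0,0,0],"jaw": 0.85},{"slide": [80,-1.4,-85],"dr": [0,0,0],"jaw": 0.85},{"slide": [80,-1.4,-60],"dr": [0,0,0],"jaw": 0.85},{"slide": [80,-1.4,-30],"dr": [0,0,0],"jaw": 0.85},{"slide": [80,-1.4,-10],"dr": [0,0,0],"jaw": 0.85},{"slide": [80,-1.4,1],"dr": [0,0,0],"jaw": 0.85},{"slide": [80,-1.4,1],"dr": [0,0,0],"jaw": 0.85}]}}

```text
t: 12.15
tool_pos: [0.577, 0.1177, 0.1926]
orientation: [-2.492, -1.91, 0.006]
force: [-0.1, 0.0, -0.7]
opening: 0.0339
gripper_force: 0.0
```

Run:
```python
from fit import *
s=read_state(); print(s['t'],s['tool_pos'],inl(s['tool_pos'][:2]),s['opening'],s['gripper_force'],s['force'])
for n in ('top','side'):
    im,w=cloud(n); np.savez(n+'4',im=im,w=w); fit(n,im,w,55,90 if n=='top' else 130)
```

```text
12.15 [0.57701863 0.11774389 0.19259974] [-0.00278464  0.17232201] 0.03393412840210425 0.0 [-0.14897192  0.03437423 -0.67764244]
top edge slope 0.019 x@mid -30.0 res 0.1
top edge slope -0.954 x@mid 21.4 res 3.5
 mid x -4.3 width 51.4 ymin top 40.5
 front slope dy/dx [-4.0000e-03  4.1326e+01]
 bench end x [-33.2 -32.4] y 9.3
 lamp [32.  -8.1] [47.5  7.6] [40.  -0.1]
side edge slope -0.0 x@mid -28.4 res 0.6
side edge slope -0.034 x@mid 23.3 res 13.2
 mid x -2.6 width 51.7 ymin top 35.4
 front slope dy/dx [-3.0000e-03  3.9172e+01]
 bench end x [-32.2 -30.1] y 7.7
 lamp [ 34.3 -11.6] [48.3  4.4] [40.5 -4.3]
```

The hopper is square to within about 0.3° and centred in the gap to within about 1 mm in both cameras. I'll push in short stages and watch the force as it enters.

Emit:
{"method": "servo_tool", "body": {"increments": [{"slide": [0,0,-3],"dr": [0,0,0],"jaw": 0.85},{"slide": [0,0,-3],"dr": [0,0,0],"jaw": 0.85},{"slide": [-3,0,-3],"dr": [0,0,0],"jaw": 0.85},{"slide": [-6,0,-3],"dr": [0,0,0],"jaw": 0.85},{"slide": [-9,0,-3],"dr": [0,0,0],"jaw": 0.85},{"slide": [-11,0,-3],"dr": [0,0,0],"jaw": 0.85},{"slide": [-13,0,-3],"dr": [0,0,0],"jaw": 0.85},{"slide": [-15,0,-3],"dr": [0,0,0],"jaw": 0.85},{"slide": [-17,0,-3],"dr": [0,0,0],"jaw": 0.85},{"slide": [-19,0,-3],"dr": [0,0,0],"jaw": 0.85},{"slide": [-21,0,-3],"dr": [0,0,0],"jaw": 0.85},{"slide": [-23,0,-3],"dr": [0,0,0],"jaw": 0.85},{"slide": [-25,0,-3],"dr": [0,0,0],"jaw": 0.85},{"slide": [-27,0,-3],"dr": [0,0,0],"jaw": 0.85},{"slide": [-29,0,-3],"dr": [0,0,0],"jaw": 0.85},{"slide": [-31,0,-3],"dr": [0,0,0],"jaw": 0.85},{"slide": [-33,0,-3],"dr": [0,0,0],"jaw": 0.85},{"slide": [-35,0,-3],"dr": [0,0,0],"jaw": 0.85}]}}

```text
t: 14.05
tool_pos: [0.569, 0.0842, 0.1977]
orientation: [2.493, 1.911, -0.0]
force: [0.4, 1.9, 0.3]
opening: 0.0136
gripper_force: 0.8
```

Run:
```python
from fit import *
s=read_state(); print(s['t'],s['tool_pos'],inl(s['tool_pos'][:2]),s['opening'],s['gripper_force'],s['force'])
for n in ('top','side'):
    im,w=cloud(n); np.savez(n+'5',im=im,w=w); fit(n,im,w,25,68 if n=='top' else 100)
    r=(150,310,260,420) if n=='top' else (190,350,260,420)
    save(n+'5',cv2.resize(im[r[0]:r[1],r[2]:r[3]],None,fx=2.4,fy=2.4,interpolation=cv2.INTER_CUBIC))
a=cv2.imread('pics/top5.png');b=cv2.imread('pics/side5.png'); cv2.imwrite('pics/both5.png',np.hstack([a,b]))
```

```text
14.05 [0.56901109 0.0841734  0.19772933] [-0.00189086  0.13782129] 0.013610805265784925 0.7910706382244825 [0.40090346 1.93776852 0.25843075]
top edge slope 0.289 x@mid -27.9 res 2.0
top edge slope -0.078 x@mid 23.9 res 1.0
 mid x -2.0 width 51.8 ymin top 18.0
 front slope dy/dx [-7.0000e-03  1.9295e+01]
 bench end x [-33.4 -32.3] y 9.7
 lamp [32.8 -8.1] [47.1  7.7] [40.2  0. ]
side edge slope 0.003 x@mid -28.7 res 0.6
side edge slope 0.002 x@mid 26.6 res 1.2
 mid x -1.0 width 55.2 ymin top 13.4
 front slope dy/dx [-0.041 16.354]
 bench end x [-31.5 -27.9] y 8.2
 lamp [34.3 -9.6] [48.3  4. ] [40.9 -3.7]
```

View pics/both5.png

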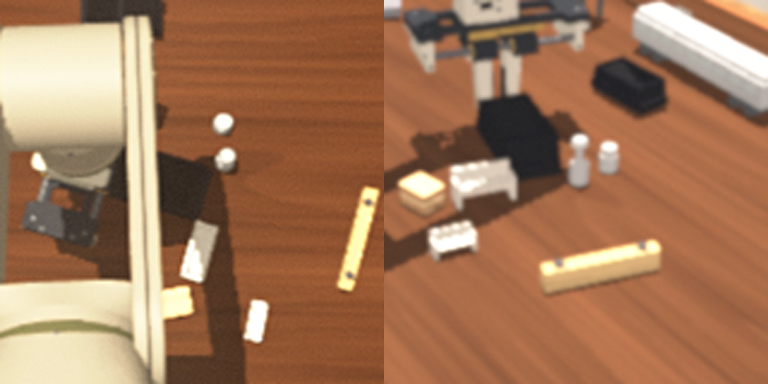

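The left panel (top view) has the hopper at (165,180); the right panel (side view) has it at (520,140). Its nose is just entering between the bench end (515,180 right) and the lamp (578,165 right), with a push force of about 2 N. Continuing.

Emit:
{"method": "servo_tool", "body": {"increments": [{"slide": [-2,0,0],"dr": [0,0,0],"jaw": 0.85},{"slide": [-4,0,0],"dr": [0,0,0],"jaw": 0.85},{"slide": [-6,0,0],"dr": [0,0,0],"jaw": 0.85},{"slide": [-8,0,0],"dr": [0,0,0],"jaw": 0.85},{"slide": [-10,0,0],"dr": [0,0,0],"jaw": 0.85},{"slide": [-12,0,0],"dr": [0,0,0],"jaw": 0.85}]}}

```text
t: 14.75
tool_pos: [0.5659, 0.0726, 0.1978]
orientation: [2.494, 1.911, 0.0]
force: [1.1, 1.9, -0.0]
opening: 0.0135
gripper_force: 0.9
```

Emit:
{"method": "servo_tool", "body": {"increments": [{"slide": [-2,0,0],"dr": [0,0,0],"jaw": 0.85},{"slide": [-4,0,0],"dr": [0,0,0],"jaw": 0.85},{"slide": [-6,0,0],"dr": [0,0,0],"jaw": 0.85},{"slide": [-8,0,0],"dr": [0,0,0],"jaw": 0.85}]}}

```text
t: 15.15
tool_pos: [0.5638, 0.0649, 0.1978]
orientation: [2.494, 1.911, 0.0]
force: [0.9, 1.9, 0.7]
opening: 0.0139
gripper_force: 1.0
```

Run:
```python
from fit import *
s=read_state(); print(s['t'],s['tool_pos'],inl(s['tool_pos'][:2]),s['opening'],s['gripper_force'],s['force'])
for n in ('top','side'):
    im,w=cloud(n); np.savez(n+'6',im=im,w=w); fit(n,im,w,8,50 if n=='top' else 75)
```

```text
15.15 [0.56382526 0.064856   0.19776617] [-0.00193519  0.11781997] 0.013885958822910388 0.9674670919775963 [0.93628747 1.90892637 0.67518516]
top edge slope 1.42 x@mid -22.3 res 6.3
top edge slope -0.619 x@mid 21.3 res 2.9
 mid x -0.5 width 43.5 ymin top -1.7
 front slope dy/dx [ 0.038 -0.151]
 bench end x [-32.7 -32.2] y 8.9
 lamp [31.8 -8.2] [47.5  7.1] [39.8 -0.5]
side edge slope -0.002 x@mid -28.6 res 0.5
side edge slope -0.002 x@mid 26.3 res 1.0
 mid x -1.1 width 54.8 ymin top -7.2
 front slope dy/dx [-0.032 -4.032]
 bench end x [-32.5 -30.8] y 7.9
 lamp [33.5 -9.1] [47.8  3.9] [40.7 -3.8]
```

Emit:
{"method": "servo_tool", "body": {"increments": [{"slide": [-3,0,0],"dr": [0,0,0],"jaw": 0.85},{"slide": [-6,0,0],"dr": [0,0,0],"jaw": 0.85},{"slide": [-9,0,0],"dr": [0,0,0],"jaw": 0.85},{"slide": [-12,0,0],"dr": [0,0,0],"jaw": 0.85},{"slide": [-15,0,0],"dr": [0,0,0],"jaw": 0.85},{"slide": [-18,0,0],"dr": [0,0,0],"jaw": 0.85},{"slide": [-21,0,0],"dr": [0,0,0],"jaw": 0.85},{"slide": [-24,0,0],"dr": [0,0,0],"jaw": 0.85},{"slide": [-27,0,0],"dr": [0,0,0],"jaw": 0.85},{"slide": [-30,0,0],"dr": [0,0,0],"jaw": 0.85},{"slide": [-33,0,0],"dr": [0,0,0],"jaw": 0.85},{"slide": [-36,0,0],"dr": [0,0,0],"jaw": 0.85}]}}

```text
t: 16.45
tool_pos: [0.5544, 0.03, 0.1977]
orientation: [-2.494, -1.911, -0.0]
force: [0.5, 2.0, -0.1]
opening: 0.0139
gripper_force: 1.0
```

Emit:
{"method": "servo_tool", "body": {"increments": [{"slide": [-3,0,0],"dr": [0,0,0],"jaw": 0.85},{"slide": [-6,0,0],"dr": [0,0,0],"jaw": 0.85},{"slide": [-9,0,0],"dr": [0,0,0],"jaw": 0.85},{"slide": [-12,0,0],"dr": [0,0,0],"jaw": 0.85},{"slide": [-15,0,0],"dr": [0,0,0],"jaw": 0.85},{"slide": [-18,0,0],"dr": [0,0,0],"jaw": 0.85}]}}

```text
t: 17.05
tool_pos: [0.5497, 0.0127, 0.1977]
orientation: [-2.494, -1.911, 0.0]
force: [0.2, 1.9, 0.0]
opening: 0.0141
gripper_force: 1.0
```

Run:
```python
from fit import *
s=read_state(); print(s['t'],s['tool_pos'],inl(s['tool_pos'][:2]),s['opening'],s['gripper_force'],s['force'])
for n in ('top','side'):
    im,w=cloud(n); np.savez(n+'7',im=im,w=w); fit(n,im,w,-45,-5 if n=='top' else 30)
    r=(150,310,260,420) if n=='top' else (190,350,260,420)
    save(n+'7',cv2.resize(im[r[0]:r[1],r[2]:r[3]],None,fx=2.4,fy=2.4,interpolation=cv2.INTER_CUBIC))
a=cv2.imread('pics/top7.png');b=cv2.imread('pics/side7.png'); cv2.imwrite('pics/both7.png',np.hstack([a,b]))
```

```text
17.05 [0.54973035 0.01265337 0.19771246] [-0.00213316  0.06374833] 0.014057090483263235 1.0490623489022255 [0.17872538 1.94624767 0.04465351]
top edge slope 4.762 x@mid -11.3 res 2.9
top edge slope 0.063 x@mid 24.5 res 0.7
 mid x 6.6 width 35.9 ymin top -56.1
 front slope dy/dx [ 4.0000e-03 -5.4442e+01]
 bench end x [-33.4 -32.2] y 8.5
side edge slope 0.003 x@mid -28.7 res 0.6
side edge slope 0.013 x@mid 27.0 res 2.9
 mid x -0.8 width 55.7 ymin top -60.9
 front slope dy/dx [-2.0000e-03 -5.7811e+01]
 bench end x [-32.2 -29.9] y 7.3
 lamp [33.7 -8.9] [48.3  6.3] [40.7 -4. ]
```

View pics/both7.png

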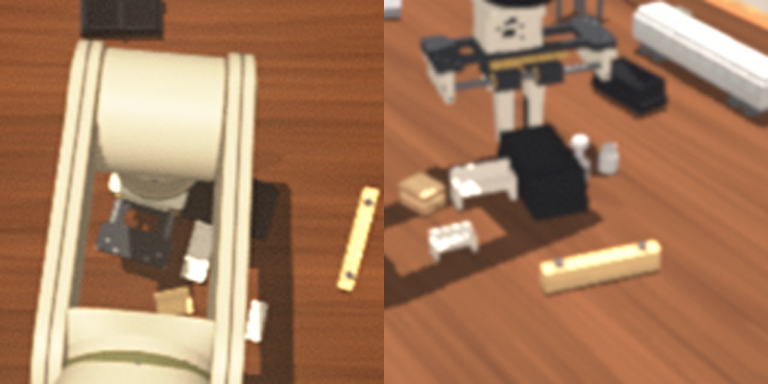

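The side view (right panel) shows the hopper at (540,170), midway through the gap, square and touching nothing, with a steady 2 N push. About 86 mm remain to the stop.

Emit:
{"method": "servo_tool", "body": {"increments": [{"slide": [-3,0,0],"dr": [0,0,0],"jaw": 0.85},{"slide": [-6,0,0],"dr": [0,0,0],"jaw": 0.85},{"slide": [-9,0,0],"dr": [0,0,0],"jaw": 0.85},{"slide": [-12,0,0],"dr": [0,0,0],"jaw": 0.85},{"slide": [-15,0,0],"dr": [0,0,0],"jaw": 0.85},{"slide": [-18,0,0],"dr": [0,0,0],"jaw": 0.85},{"slide": [-21,0,0],"dr": [0,0,0],"jaw": 0.85},{"slide": [-24,0,0],"dr": [0,0,0],"jaw": 0.85},{"slide": [-27,0,0],"dr": [0,0,0],"jaw": 0.85},{"slide": [-30,0,0],"dr": [0,0,0],"jaw": 0.85},{"slide": [-33,0,0],"dr": [0,0,0],"jaw": 0.85},{"slide": [-36,0,0],"dr": [0,0,0],"jaw": 0.85}]}}

```text
t: 18.35
tool_pos: [0.5404, -0.0221, 0.1977]
orientation: [-2.494, -1.911, 0.0]
force: [0.8, 2.0, 0.1]
opening: 0.014
gripper_force: 1.0
```

Emit:
{"method": "servo_tool", "body": {"increments": [{"slide": [-3,0,0],"dr": [0,0,0],"jaw": 0.85},{"slide": [-6,0,0],"dr": [0,0,0],"jaw": 0.85},{"slide": [-9,0,0],"dr": [0,0,0],"jaw": 0.85},{"slide": [-12,0,0],"dr": [0,0,0],"jaw": 0.85},{"slide": [-15,0,0],"dr": [0,0,0],"jaw": 0.85},{"slide": [-18,0,0],"dr": [0,0,0],"jaw": 0.85},{"slide": [-21,0,0],"dr": [0,0,0],"jaw": 0.85},{"slide": [-24,0,0],"dr": [0,0,0],"jaw": 0.85},{"slide": [-27,0,0],"dr": [0,0,0],"jaw": 0.85},{"slide": [-30,0,0],"dr": [0,0,0],"jaw": 0.85},{"slide": [-33,0,0],"dr": [0,0,0],"jaw": 0.85},{"slide": [-36,0,0],"dr": [0,0,0],"jaw": 0.85}]}}

```text
t: 19.55
tool_pos: [0.531, -0.0569, 0.1977]
orientation: [2.494, 1.911, 0.0]
force: [0.5, 0.8, 0.1]
opening: 0.0139
gripper_force: 1.0
```

Run:
```python
from fit import *
s=read_state(); print(s['t'],s['tool_pos'],inl(s['tool_pos'][:2]),s['opening'],s['gripper_force'],s['force'])
for n in ('top','side'):
    im,w=cloud(n); np.savez(n+'8',im=im,w=w); fit(n,im,w,-115,-80 if n=='top' else -50)
    L=np.stack([w[...,0]-G[0],w[...,1]-G[1]],-1)@np.stack([BX,BY],1)*1000
    k=(abs(L[...,0])<30)&(L[...,1]<-140)&(L[...,1]>-175)&(w[...,2]>.018)&(w[...,2]<.03)
    print('stop y range',np.percentile(L[k][:,1],[1,99]))
```

```text
19.55 [ 0.53103954 -0.05688666  0.19774552] [-0.0023145  -0.00825951] 0.013851484468425579 0.9805519133806229 [0.53486367 0.78670874 0.10927949]Traceback (most recent call last):
  File "<stdin>", line 4, in <module>
  File "fit.py", line 13, in fit
    c=np.polyfit(b[:,0],b[:,j],1); print(n,'edge slope',c[0].round(3),'x@mid',np.polyval(c,b[:,0].mean()).round(1),'res',np.std(b[:,j]-np.polyval(c,b[:,0])).round(1))
                 ~^^^^^
IndexError: too many indices for array: array is 1-dimensional, but 2 were indexed
```

Emit:
{"method": "servo_tool", "body": {"increments": [{"slide": [-2,0,0],"dr": [0,0,0],"jaw": 0.85},{"slide": [-4,0,0],"dr": [0,0,0],"jaw": 0.85},{"slide": [-6,0,0],"dr": [0,0,0],"jaw": 0.85},{"slide": [-8,0,0],"dr": [0,0,0],"jaw": 0.85},{"slide": [-10,0,0],"dr": [0,0,0],"jaw": 0.85}]}}

```text
t: 20.1
tool_pos: [0.5285, -0.0664, 0.1977]
orientation: [-2.493, -1.911, 0.0]
force: [-0.0, 2.8, 0.8]
opening: 0.0141
gripper_force: 1.0
```

Emit:
{"method": "servo_tool", "body": {"increments": [{"slide": [-1,0,0],"dr": [0,0,0],"jaw": 0.85},{"slide": [-2,0,0],"dr": [0,0,0],"jaw": 0.85},{"slide": [-3,0,0],"dr": [0,0,0],"jaw": 0.85}]}}

```text
t: 20.4
tool_pos: [0.5277, -0.0692, 0.1977]
orientation: [2.494, 1.911, 0.0]
force: [-0.5, 1.7, 1.0]
opening: 0.0137
gripper_force: 1.0
```

Run:
```python
from fit import *
s=read_state(); print(s['t'],inl(s['tool_pos'][:2]),s['force'])
im,w=cloud('side'); np.savez('side9',im=im,w=w); fit('side',im,w,-125,-60)
L=np.stack([w[...,0]-G[0],w[...,1]-G[1]],-1)@np.stack([BX,BY],1)*1000
k=(abs(L[...,0])<50)&(L[...,1]<-135)&(L[...,1]>-185)&(w[...,2]>.018)&(w[...,2]<.03)&(im.min(-1)>100)
print('stop y range',np.percentile(L[k][:,1],[1,99]))
```

```text
20.4 [-0.00235907 -0.02106366] [-0.52722687  1.68314622  1.04483544]
side edge slope 0.009 x@mid -29.3 res 0.4
side edge slope 0.007 x@mid 26.3 res 0.9
 mid x -1.5 width 55.6 ymin top -144.2
 front slope dy/dx [-3.00000e-02 -1.41963e+02]
 bench end x [-32.  -30.7] y 7.8
 lamp [34.5 -9. ] [48.3  2.7] [41.2 -4. ]
stop y range [-167.48590237 -151.1690928 ]
```

Emit:
{"method": "servo_tool", "body": {"increments": [{"slide": [-0.7,0,0],"dr": [0,0,0],"jaw": 0.85},{"slide": [-1.4,0,0],"dr": [0,0,0],"jaw": 0.85},{"slide": [-2,0,0],"dr": [0,0,0],"jaw": 0.85}]}}

```text
t: 20.75
tool_pos: [0.5272, -0.071, 0.1977]
orientation: [-2.493, -1.911, -0.001]
force: [1.2, 5.0, 0.1]
opening: 0.0137
gripper_force: 2.7
```

Emit:
{"method": "servo_tool", "body": {"increments": [{"slide": [-0.7,0,0],"dr": [0,0,0],"jaw": 0.85},{"slide": [-1.4,0,0],"dr": [0,0,0],"jaw": 0.85}]}}

```text
t: 20.95
tool_pos: [0.527, -0.0714, 0.1977]
orientation: [-2.492, -1.91, -0.003]
force: [2.7, 10.8, 0.5]
opening: 0.0141
gripper_force: 6.2
```

Contact: the force rose to 11 N and the tool stopped advancing. I'll back off, lift clear and check.

Emit:
{"method": "servo_tool", "body": {"increments": [{"slide": [4,0,0],"dr": [0,0,0],"jaw": 0.85},{"slide": [12,0,0],"dr": [0,0,0],"jaw": 0.85},{"slide": [20,0,0],"dr": [0,0,0],"jaw": 0.85},{"slide": [20,0,-30],"dr": [0,0,0],"jaw": 0.85},{"slide": [20,0,-70],"dr": [0,0,0],"jaw": 0.85},{"slide": [20,0,-110],"dr": [0,0,0],"jaw": 0.85},{"slide": [70,0,-150],"dr": [0,0,0],"jaw": 0.85},{"slide": [120,0,-150],"dr": [0,0,0],"jaw": 0.85},{"slide": [170,0,-150],"dr": [0,0,0],"jaw": 0.85},{"slide": [220,0,-150],"dr": [0,0,0],"jaw": 0.85},{"slide": [270,0,-150],"dr": [0,0,0],"jaw": 0.85},{"slide": [270,0,-150],"dr": [0,0,0],"jaw": 0.85},{"slide": [270,0,-150],"dr": [0,0,0],"jaw": 0.85}]}}

```text
t: 22.25
tool_pos: [0.5969, 0.1906, 0.3473]
orientation: [-2.49, -1.915, 0.001]
force: [-0.6, -0.2, -0.2]
opening: 0.0138
gripper_force: 0.0
```

Run:
```python
from fit import *
print(read_state()['t'])
for n in ('top','side'):
    im,w=cloud(n); fit(n,im,w,-125,-60)
    L=np.stack([w[...,0]-G[0],w[...,1]-G[1]],-1)@np.stack([BX,BY],1)*1000; z=w[...,2]
    k=(abs(L[...,0])<50)&(L[...,1]<-10)&(L[...,1]>-152)&(z>.008)&(z<.055)&(im.max(-1)<130)
    k=cv2.morphologyEx(k.astype(np.uint8),cv2.MORPH_OPEN,np.ones((3,3)))>0
    print(n,cv2.minAreaRect(L[k].astype(np.float32)),rects(w)['stop'])
    r=(150,310,260,420) if n=='top' else (190,350,260,420)
    save(n+'10',cv2.resize(im[r[0]:r[1],r[2]:r[3]],None,fx=2.4,fy=2.4,interpolation=cv2.INTER_CUBIC))
a=cv2.imread('pics/top10.png');b=cv2.imread('pics/side10.png'); cv2.imwrite('pics/both10.png',np.hstack([a,b]))
```

```text
22.25
top edge slope 0.005 x@mid -30.3 res 0.5
top edge slope -0.155 x@mid 17.5 res 14.3
 mid x -6.4 width 47.9 ymin top -142.5
 front slope dy/dx [-1.00000e-02 -1.40464e+02]
 bench end x [-33.3 -32.3] y 9.2
 lamp [32.5 -8.3] [48.5  7.6] [40.2 -0.1]
top ((-2.357545852661133, -90.7032241821289), (119.47034454345703, 56.91081619262695), 89.93899536132812) ((501.293701171875, -171.84228515625), (76.796630859375, 110.06434631347656), 75.25748443603516)
side edge slope 0.01 x@mid -29.2 res 0.5
side edge slope -0.01 x@mid 26.0 res 0.9
 mid x -1.6 width 55.1 ymin top -144.7
 front slope dy/dx [-1.40000e-02 -1.42961e+02]
 bench end x [-32.  -31.7] y 8.1
 lamp [ 33.5 -10.4] [47.9  4.4] [40.7 -4. ]
side ((-1.2017841339111328, -90.93570709228516), (116.3763656616211, 57.627967834472656), 89.82955932617188) ((501.1839599609375, -173.5116424560547), (79.44374084472656, 109.32659912109375), 75.56844329833984)
```

View pics/both10.png

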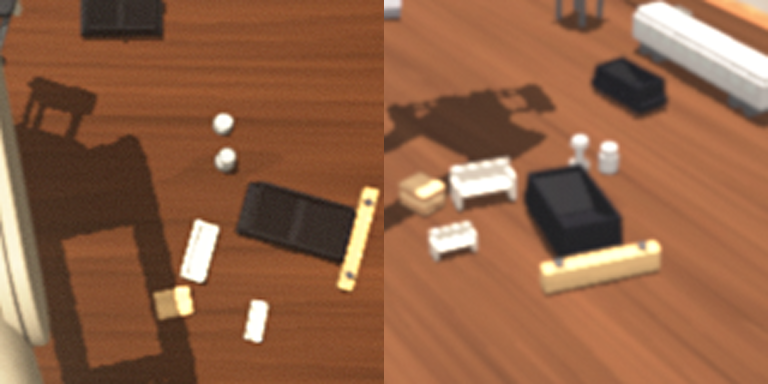

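The hopper, at (298,220) left and (572,210) right, stands square against the stop: y≈-0.091, x about 1–2 mm off the gap's middle line, yaw about 0.1°. The crate and churn are where they were, and the robot is clear, so I'm handing in.

```bash
python3 -c "
from plant import close_job; print(close_job())"
```

```text
the job is handed in; nothing more can be done
None
```

I pushed the hopper through the gap and handed the job in at about 22 s. It stands square against the stop, 1–2 mm off the gap's middle line, with the crate and churn unmoved in the last pictures. I held its sides lightly twice (under 3 N) to line it up; the verdict was not shown.

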